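# Charge the bench hand pump until its indicator pin is out

### The arm

A 7-joint arm with a two-finger parallel gripper is mounted at the origin on a cart in front of the work surface, level with it; the furniture and walls round the work are solid. World frame = base frame: x ahead of the robot, y to its left, z up, the work surface at z = 0. Lengths are in m, angles in degrees, forces in N, time in s.
With the tool pointing down it reaches from about 0.425 to 0.875 m from the base axis. Payload 4.7 kg.
Tool frame: the origin (TCP) lies midway between the tips of the shut fingers; the grasp point (between the pads) lies 19 mm behind it; y points along the fingers, x is the direction in which the jaws open and shut, and the axes are right-handed (so a half turn about y gives the same grasp; the last joint's range is limited). The gripper opens to 87 mm and grips with 3 to 60 N. Pads are 19 mm wide; open, the fingers measure 117 mm over their backs; the gripper's body (75 mm by 190 mm) begins 51 mm behind the grasp point.
Start: joints at [72.829, 18.392, -4.016, 83.108, 1.295, 78.541, -3.26], TCP at [0.201, -0.618, 0.223] pointing down, gripper open.
Joint ranges: [-163.93, 163.93], [-17.29, 119.83], [-79.2, 71.16], [3.27, 140.29], [-89.18, 269.18], [5.43, 117.66], [-154.24, 154.24]. Speed limits (degrees/s): [147.25, 147.25, 180, 180, 180, 180, 180].

### API

Orientations are given as [roll, pitch, yaw] about the fixed x, y, z axes, in that order (R = Rz(yaw) Ry(pitch) Rx(roll)).
In Python, from cell import env gives the robot as it stands.
- The arm moves only by the tool carry_out, never from a script. Its argument "targets" is a list of rows, each a list of 2 entries, a list of its own where there are three numbers: the shift along the tool's x, y, z in mm, then the turn, a rotation vector about the tool's x, y, z in degrees. A call has 1 to 12 rows; each row shifts and turns the commanded pose from where the row before left it, along the tool's axes as they then stand; what a row does not reach is not made up. A row lasts 1/10 s, in which the tool goes at most 50 mm and 8.59 degrees, less where a joint would pass 70% of its speed; a pose out of reach is approached as far as the arm can. A call with a gripper value outside its range is refused whole. "jaw" is the opening, from 0 (shut) to 1 (fully open), set as the call begins (left out, the last holds). The fingers move at their own pace and stop on an object; "squeeze" is the grip in N (left out, the last holds). Time passes only in rows, so rows that do not move let the fingers close. It gives the time, the measured TCP pose, the force and the opening at its end, in the units of the state.
- env.get_obs(): the state, without advancing time (a new reading comes with each control period).
- env.read_camera(name): name is "scene" or "top" or "wrist"; returns the picture (420x560x3 uint8, red, green, blue); there is no depth.
- env.get_calibration(name): a dict with "fx", "fy", "cx", "cy" (pixels), "D" ([k1, k2, p1, p2, k3] as OpenCV has them; the pictures are not rectified), "R" (3x3) and "t" (3): a world point X has camera coordinates R X + t; the wrist camera has in their place "hand_eye" (4x4, takes a point from camera to tool coordinates, whose origin is the TCP and whose axes are the tool frame's). Camera axes: x right, y down, z forward; pixel columns grow to the right and rows downward; lengths in m; the calibration is good to about 2 mm. A picture is of the moment at which its call begins: read the wrist's pose just before it. get_calibration takes no time and is no camera call.
- env.sign_off(): hands the job in, once; it reports no verdict.
Trained networks look in the newest picture that a camera, given by its name, has taken for a name from the list of things; names that differ only in an ending like _2 or _b are one class to them, and where a whole thing is asked for, a point or a joint stands for the part that bears it (a point fixed in the world has none). Each returns a list of dicts, best first, with "p" (0 to 1); they miss things now and then, are a little off and sometimes report something else, mostly with a low value. They report only what shows in the picture. A call takes as long as a camera call.
- env.outline_of(camera, label): "mask" (420x560 bool, what is visible of it) and "xy" ([column, row] in pixels, amid what is visible of it).
The state is a dict: "time_s": time; "qpos": joint angles; "joint_velocities": joint speeds; "effort": joint torques, N m; "tool_pos": TCP position; "tool_rot": TCP orientation; "force": force on the tool from outside, world axes, zero at the start; "wrist_torque": the same for the moment, N m; "grip_width": finger opening in m.
Only numpy, scipy, OpenCV 4.12 (cv2) and the standard library are available. Lean on these libraries where they do the work, as an engineer would, in place of code of your own. Each camera call takes 0.05 s, during which the arm holds its last target.

### The job

Push the keeper bar about a quarter turn or more away from over the hand pump's plunger, then pump the plunger with full strokes, letting it come back up each time, until the indicator pin stands fully out of its tower. Only push with the fingertips: do not pull the plunger up, touch the pin, or knock, shift or lift the glassware and jars standing around. Finish with the plunger back up and the keeper still aside.

Things in the scene. Friction and masses are not known exactly. Their poses are not given: they have to be found in the camera images.
- pump: Hand pump screwed to the worktop: an aluminium base plate 100 x 210 x 12 mm carrying, in one row along the body's y axis, a slim steel keeper post (y = -55 mm), the grey pump barrel (y = 0, 52 mm wide, top at 85 mm) and a grey indicator tower (y = +85 mm, 38 mm wide, top at 84 mm). Origin: on the worktop under the barrel's axis; z up; its x axis points away from the robot when its yaw is 0.
- keeper (a joint): Angle (rad) of the flat steel keeper bar that turns level on the post; 0 = straight along the body's +y over the plunger head, grows as the bar's end swings towards the body's +x (clockwise from above), stop at 1.8 rad (103 degrees). Stiff enough to stay where it is left; under 1 N at its end moves it. The bar is 16 mm wide, 6 mm thick, 92 mm long from the pivot, its underside 120 mm above the worktop, 5 mm over the plunger head.
- keeper_pivot (a point): The keeper's pivot axis, at half the bar's thickness, 123 mm above the worktop.
- keeper_tab (a point): Middle of the upright thumb tab at the bar's free end, 83 mm from the pivot; the tab is 6 mm thick in the direction of swing, 18 mm wide along the bar, and stands from the bar up to 153 mm above the worktop (this point: 141 mm).
- plunger (a joint): How far (m) the plunger is pressed down: 0 at rest, 0.020 on its lower stop. Its spring gives 9 N at full stroke and brings it back up when released. A stroke counts only when it is nearly full and the plunger has come back up before it.
- plunger_top (a point): Centre of the flat top of the plunger's round black head, 36 mm wide, 115 mm above the worktop at rest, above the barrel.
- indicator (a joint): How far (m) the indicator pin has risen. Each full stroke raises it to its next notch, 0.008 apart; fully out is about 0.031 (0.029 to 0.032, a little by how full the strokes are), where it stops rising; the notch before is at about 0.023. It starts between 0 and 0.014, so two to four full strokes are needed; more do no harm. It stays up by itself.
- pin_tip (a point): Tip of the white indicator pin, 12 mm wide, in the top of the indicator tower. This point is the centre of its tip, 2 mm above the tower's top when in, about 33 mm above it when fully out.
- shot_glass_0: Bystander: small clear measuring glass, 53 mm wide, 56 mm high, loose; origin at the centre of its underside.
- vial_blackcap: Bystander: glass vial with black cap, 32 mm wide, 50 mm high, loose; origin at the centre of its underside.
- gel_jar: Bystander: white-lidded jar, 50 mm wide, 66 mm high, loose; origin at the centre of its underside.
- dropper_0: Bystander: amber dropper bottle, 27 mm wide, 91 mm high, loose; origin at the centre of its underside.
- weigh_boat_0: Bystander: white weighing boat, 67 x 67 x 16 mm, loose; origin at the centre of its underside.
- lid_jar_0: Bystander: small white-lidded jar, 43 mm wide, 58 mm high, loose; origin at the centre of its underside.

How it is judged:
By the outcome, as a careful person would: the job done as asked, in the order asked, and still so for the second after the job is handed in, with the robot touching nothing.
It also fails if it takes over 48 s, if anything falls off the work surface, if the arm or the gripper's body presses on something with over 40 N, if the wrist force passes 120 N, or if a joint passes its speed limit or range.

## Working session

There is one attempt and no reset: what is moved stays moved. The work goes in short steps, Python scripts to look and compute and a tool call to move; the robot and the scene stay as the last step left them, time stands still between calls to the robot, and variables do not carry over. Pictures are saved under pics/ and viewed, and the job is handed in when it is done.

Besides the shell and the picture viewer there is one more tool, called after "Call:" by a JSON object that holds its "method" and its "body". carry_out: Moves the arm, as the interface text tells. Its arguments: {"type":"object","properties":{"targets":{"type":"array","items":{"type":"array"}},"jaw":{"type":"number"},"squeeze":{"type":"number"}},"required":["targets"]}

```bash
mkdir -p pics; ls; python3 - <<'E'
from cell import env
import cv2
o=env.get_obs()
print({k:o[k] for k in('time_s','tool_pos','tool_rot','force','grip_width')})
for n in('scene','top'):
    im=env.read_camera(n); cv2.imwrite(f'pics/{n}0.png',im[...,::-1])
    c=env.get_calibration(n); print(n,c)
    for l in('pump','keeper','keeper_tab','keeper_pivot','plunger','plunger_top','indicator','pin_tip'):
        r=env.outline_of(n,l); print(l,[(round(a['p'],2),[round(float(v),1) for v in a['xy']],int(a['mask'].sum())) for a in r[:2]])
print(env.get_calibration('wrist'))
print(env.get_obs()['time_s'])
E
```

```text
pics
{'time_s': 0.0, 'tool_pos': array([ 0.20042969, -0.6177412 ,  0.22147198]), 'tool_rot': array([-90.0048432 ,   0.10903243, -72.0178763 ]), 'force': array([-0.85779688,  0.02376535, -0.32984218]), 'grip_width': 0.08701940549021091}
scene {'fx': 399.8703299484599, 'fy': 399.8703299484599, 'cx': 279.18278138598964, 'cy': 212.84293410573852, 'D': array([-0.03771555,  0.        ,  0.        ,  0.        ,  0.        ]), 'R': array([[-0.70026843, -0.71385562,  0.005855  ],
       [-0.5079993 ,  0.49253443, -0.70664457],
       [ 0.50155841, -0.49781522, -0.70754447]]), 't': array([0.37491807, 0.33754688, 0.83705697])}
pump [(0.6, [284.4, 241.7], 2653)]
keeper [(0.59, [291.6, 205.8], 270)]
keeper_tab [(0.7, [288.4, 203.8], 267)]
keeper_pivot [(0.71, [282.8, 244.6], 2732)]
plunger []
plunger_top [(0.49, [290.2, 213.9], 77)]
indicator [(0.18, [287.8, 209.2], 137)]
pin_tip [(0.65, [286.8, 242.1], 2822)]
top {'fx': 526.4865387556619, 'fy': 526.4865387556619, 'cx': 278.276713034475, 'cy': 205.33871248729844, 'D': array([-0.20434068,  0.        ,  0.        ,  0.        ,  0.        ]), 'R':
[... 324 characters left out ...]
ot []
plunger [(0.58, [278.3, 216.1], 26)]
plunger_top [(0.55, [281.0, 218.9], 54)]
indicator []
pin_tip [(0.7, [277.0, 198.8], 97), (0.57, [394.0, 259.1], 200)]
{'fx': 313.0670930358243, 'fy': 313.0670930358243, 'cx': 279.4461835748286, 'cy': 209.32765079159583, 'D': array([-0.00231889,  0.        ,  0.        ,  0.        ,  0.        ]), 'hand_eye': array([[ 9.99999868e-01,  5.09721982e-04, -6.77906120e-05,
         1.00988925e-04],
       [ 2.17140726e-04, -2.99090943e-01,  9.54224586e-01,
        -1.62149177e-01],
       [ 4.66113689e-04, -9.54224475e-01, -2.99091014e-01,
         8.28801735e-02],
       [ 0.00000000e+00,  0.00000000e+00,  0.00000000e+00,
         1.00000000e+00]])}
0.9
```

```bash
python3 - <<'E'
import cv2
a=cv2.imread('pics/scene0.png');b=cv2.imread('pics/top0.png')
cv2.imwrite('pics/scene0z.png',cv2.resize(a[120:320,180:440],None,fx=3,fy=3,interpolation=2))
cv2.imwrite('pics/top0z.png',cv2.resize(b[140:290,180:380],None,fx=4,fy=4,interpolation=2))
E
```

```text
(no output)
```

View pics/scene0z.png

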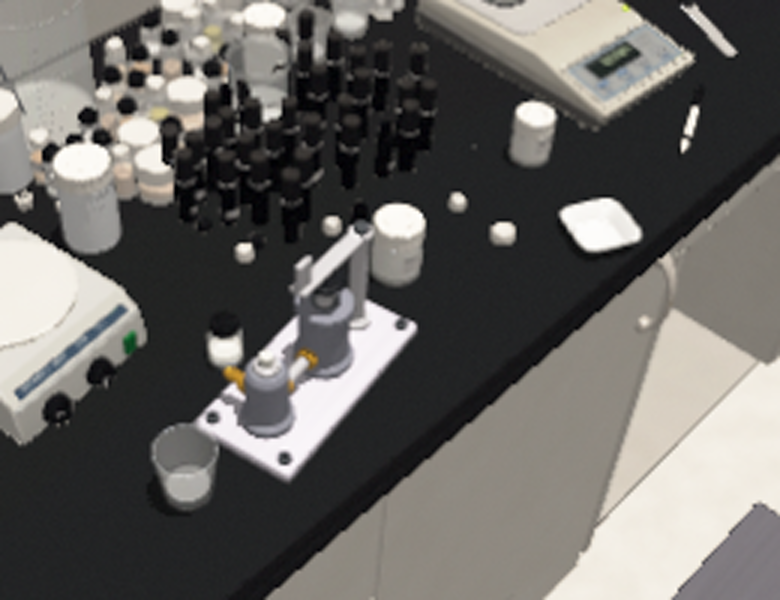

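View pics/top0z.png

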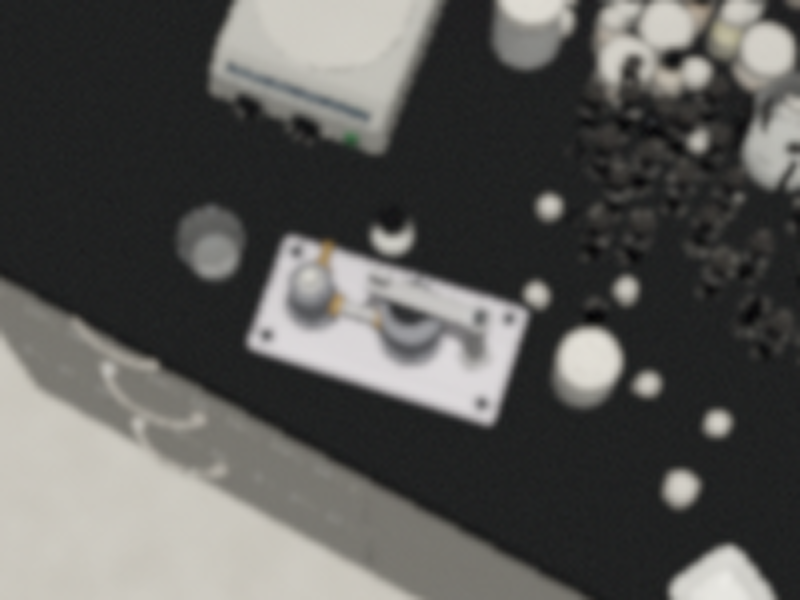

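View pics/scene0.png

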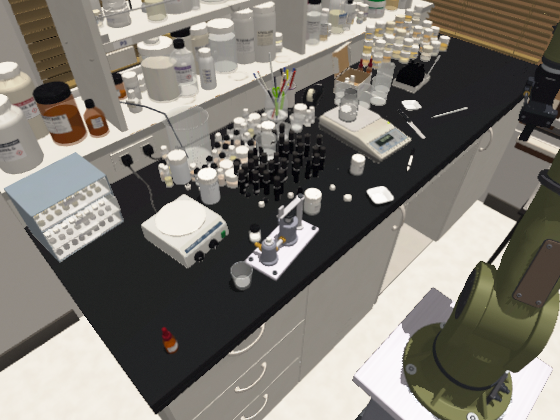

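View pics/top0.png

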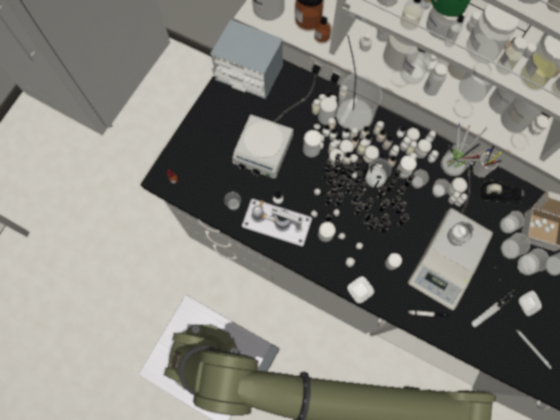

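```bash
cat > h.py <<'E'
from cell import env
import numpy as np, cv2
from scipy.spatial.transform import Rotation as Ro
from scipy.optimize import least_squares
def cal(n,obs=None):
    c=env.get_calibration(n); K=np.array([[c['fx'],0,c['cx']],[0,c['fy'],c['cy']],[0,0,1]])
    if 'R' in c: return K,c['D'],np.array(c['R']),np.array(c['t'])
    T=np.eye(4);T[:3,:3]=Ro.from_euler('xyz',obs['tool_rot'],degrees=True).as_matrix();T[:3,3]=obs['tool_pos']
    I=np.linalg.inv(T@np.array(c['hand_eye'])); return K,c['D'],I[:3,:3],I[:3,3]
def proj(C,X):
    K,D,R,t=C; return cv2.projectPoints(np.atleast_2d(X).astype(float),cv2.Rodrigues(R)[0],t,K,D)[0].reshape(-1,2)
def onz(C,uv,z):
    K,D,R,t=C; p=cv2.undistortPoints(np.array(uv,float).reshape(-1,1,2),K,D).reshape(-1,2)
    d=np.c_[p,np.ones(len(p))]@R; o=-R.T@t
    return o+d*((z-o[2])/d[:,2])[:,None]
def b2w(p,X):
    x,y,a=p;c,s=np.cos(a),np.sin(a);X=np.atleast_2d(X)
    return np.c_[x+c*X[:,0]-s*X[:,1],y+s*X[:,0]+c*X[:,1],X[:,2]]
E
python3 - <<'E'
from h import *
S=cal('scene');T=cal('top')
st=np.array([[200,420],[290,478],[415,325]])/3+[180,120]
tt=np.array([[288,235],[248,345],[528,310],[492,425]])/4+[180,140]
print(onz(S,st,.012).round(3),onz(T,tt,.012).round(3))
cb=np.array([[.05,.105,.012],[-.05,.105,.012],[.05,-.105,.012],[-.05,-.105,.012]])
# points: tower top, keeper post top, in scene
f=lambda p:np.r_[(proj(S,b2w(p,cb[[0,1,3]]))-st).ravel(),(proj(T,b2w(p,cb))-tt).ravel()]
# plate spans y -.105..+.105 about barrel? fit offset in y
g=lambda q:np.r_[(proj(S,b2w(q[:3],cb[[0,1,3]]+[0,q[3],0]))-st).ravel(),(proj(T,b2w(q[:3],cb+[0,q[3],0]))-tt).ravel()]
r=least_squares(g,[.4,.2,0,0]);print(r.x,r.fun.round(1))
p=r.x[:3]
for nm,X in dict(piv=[0,-.055,.126],plt=[0,0,.115],pin=[0,.085,.086],tab=[0,.028,.153]).items():
    w=b2w(p,X);print(nm,w.round(3),proj(S,w).round(1),((proj(S,w)-[180,120])*3).round(0),((proj(T,w)-[180,140])*4).round(0))
# bystanders
for l in('shot_glass_0','vial_blackcap','gel_jar','dropper_0','weigh_boat_0','lid_jar_0'):
  for n,C in(('scene',S),('top',T)):
    for a in env.outline_of(n,l)[:3]: print(l,n,round(a['p'],2),np.round(a['xy'],0),onz(C,[a['xy']],.03)[0,:2].round(3))
E
```

```text
[[ 0.529  0.124  0.012]
 [ 0.431  0.111  0.012]
 [ 0.474 -0.092  0.012]] [[ 0.529  0.128  0.012]
 [ 0.431  0.11   0.012]
 [ 0.569 -0.078  0.012]
 [ 0.469 -0.098  0.012]]
[ 0.64656293 -0.74191721  0.19069886  0.77173444] [-1.4  0.7  0.4 -0.4  1.8 -0.4 -0.1 -0.1  0.1 -0.  -0.  -0.1 -0.  -0.8]
piv [[ 0.657 -0.796  0.126]] [[409.4  84.4]] [[ 688. -107.]] [[1395.  601.]]
plt [[ 0.647 -0.742  0.115]] [[403.1  93. ]] [[669. -81.]] [[1326.  584.]]
pin [[ 0.63  -0.658  0.086]] [[392.3 109.9]] [[637. -30.]] [[1215.  560.]]
tab [[ 0.641 -0.714  0.153]] [[402.5  86.3]] [[ 667. -101.]] [[1314.  566.]]
shot_glass_0 scene 0.59 [243. 276.] [0.486 0.173]
shot_glass_0 top 0.62 [233. 201.] [0.489 0.176]
shot_glass_0 top 0.15 [360. 288.] [ 0.432 -0.321]
vial_blackcap scene 0.51 [357. 162.] [ 0.57  -0.386]
gel_jar scene 0.96 [311. 201.] [ 0.549 -0.144]
gel_jar scene 0.57 [290. 216.] [ 0.55  -0.055]
gel_jar top 0.82 [326. 233.] [ 0.54  -0.143]
dropper_0 scene 0.7 [169. 340.] [0.47  0.397]
dropper_0 top 0.66 [172. 176.] [0.463 0.404]
weigh_boat_0 scene 0.55 [378. 192.] [ 0.437 -0.318]
weigh_boat_0 top 0.9 [362. 289.] [ 0.432 -0.331]
weigh_boat_0 top 0.67 [276. 222.] [0.494 0.017]
lid_jar_0 scene 0.69 [356. 163.] [ 0.57  -0.385]
lid_jar_0 top 0.65 [394. 262.] [ 0.561 -0.38 ]
lid_jar_0 top 0.35 [231. 198.] [0.493 0.185]
lid_jar_0 top 0.34 [326. 232.] [ 0.542 -0.142]
```

```bash
python3 - <<'E'
from h import *
S=cal('scene');T=cal('top')
st=np.array([[200,420],[290,478],[415,325]])/3+[180,120]
tt=np.array([[288,235],[248,345],[528,310],[492,425]])/4+[180,140]
cb=np.array([[.05,.105,.012],[-.05,.105,.012],[.05,-.105,.012],[-.05,-.105,.012]])
f=lambda p:np.r_[(proj(S,b2w(p[:3],cb[[0,1,3]]+[0,p[3],0]))-st).ravel(),(proj(T,b2w(p[:3],cb+[0,p[3],0]))-tt).ravel(),
 (proj(S,b2w(p[:3],[0,-.055,.126]))-np.array([362,228])/3-[180,120]).ravel(),(proj(T,b2w(p[:3],[0,-.055,.126]))-np.array([480,316])/4-[180,140]).ravel()]
r=least_squares(f,[.5,0,.19,0.0]);print(r.x,r.fun.round(1));p=r.x[:3]
for nm,X in dict(piv=[0,-.055,.126],plt=[0,0,.115],tow=[0,.085,.084],pin=[0,.085,.09],tab=[0,.028,.153],tabb=[0,.028,.126]).items():
    w=b2w(p,X);print(nm,w.round(3),((proj(S,w)-[180,120])*3).round(0),((proj(T,w)-[180,140])*4).round(0))
E
```

```text
[ 0.50460797 -0.00419997  0.19334456  0.02047218] [-1.5  0.7  0.4 -0.5  1.7 -0.5 -0.1 -0.1  0.1 -0.1 -0.  -0.3  0.1 -0.9
  0.3  0.7  0.2  0.2]
piv [[ 0.515 -0.058  0.126]] [[363. 230.]] [[481. 317.]]
plt [[ 0.505 -0.004  0.115]] [[327. 276.]] [[413. 300.]]
tow [[0.488 0.079 0.084]] [[269. 363.]] [[311. 279.]]
pin [[0.488 0.079 0.09 ]] [[269. 358.]] [[310. 277.]]
tab [[0.499 0.023 0.153]] [[309. 263.]] [[378. 275.]]
tabb [[0.499 0.023 0.126]] [[309. 286.]] [[378. 285.]]
```

```bash
cat >> h.py <<'E'
def rows(p0,yaw0,pts):
    """pts: list of (x,y,z,yaw) absolute"""
    out=[];p=np.array(p0,float);R=Ro.from_euler('xyz',[-90,0,yaw0],degrees=True);y=yaw0
    for q in pts:
        d=R.as_matrix().T@(np.array(q[:3])-p)*1000; d=np.round(d); t=round(-(q[3]-y),1)
        p=p+R.as_matrix()@d/1000; y=y-t; R=Ro.from_euler('xyz',[-90,0,y],degrees=True)
        out.append([[int(v) for v in d],[0,t,0]])
    print(str(out).replace(' ',''));print(p.round(4),y)
    return out
E
python3 - <<'E'
from h import *
A=np.array([.2004,-.6177,.2215]);B=np.array([.5,-.33,.25]);C=np.array([.455,.015,.24])
pts=[];y=-72
for i in range(1,11): pts.append((*(A+(B-A)*i/10),y+8.3*i))
rows(A,-72,pts)
pts=[(*(B+(C-B)*i/9),11) for i in range(1,10)]
rows(B,11,pts)
E
```

```text
[[[-18,-3,37],[0,-8.3,0]],[[-13,-3,40],[0,-8.3,0]],[[-6,-3,41],[0,-8.3,0]],[[-1,-2,42],[0,-8.3,0]],[[5,-3,41],[0,-8.3,0]],[[11,-3,40],[0,-8.3,0]],[[17,-3,38],[0,-8.3,0]],[[22,-3,35],[0,-8.3,0]],[[27,-3,31],[0,-8.3,0]],[[32,-2,27],[0,-8.3,0]]]
[ 0.5004 -0.3304  0.2495] 10.999999999999993
[[[2,1,39],[0,0,0]],[[3,1,38],[0,0,0]],[[2,1,39],[0,0,0]],[[3,1,38],[0,0,0]],[[2,2,39],[0,0,0]],[[2,1,38],[0,0,0]],[[3,1,39],[0,0,0]],[[2,1,39],[0,0,0]],[[3,1,38],[0,0,0]]]
[0.4554 0.0148 0.24  ] 11
```

Call:
{"method": "carry_out", "body": {"targets": [[[-18,-3,37],[0,-8.3,0]],[[-13,-3,40],[0,-8.3,0]],[[-6,-3,41],[0,-8.3,0]],[[-1,-2,42],[0,-8.3,0]],[[5,-3,41],[0,-8.3,0]],[[11,-3,40],[0,-8.3,0]],[[17,-3,38],[0,-8.3,0]],[[22,-3,35],[0,-8.3,0]],[[27,-3,31],[0,-8.3,0]],[[32,-2,27],[0,-8.3,0]]], "jaw": 0}}

```text
time_s: 2.5
tool_pos: [0.5017, -0.33, 0.2511]
tool_rot: [-90.1, -0.0, 11.3]
force: [0.3, 0.7, -0.3]
grip_width: 0.0148
```

Call:
{"method": "carry_out", "body": {"targets": [[[2,1,39],[0,0,0]],[[3,1,38],[0,0,0]],[[2,1,39],[0,0,0]],[[3,1,38],[0,0,0]],[[2,2,39],[0,0,0]],[[2,1,38],[0,0,0]],[[3,1,39],[0,0,0]],[[2,1,39],[0,0,0]],[[3,1,38],[0,0,0]],[[0,0,0],[0,0,0]]]}}

```text
time_s: 3.5
tool_pos: [0.4556, 0.0199, 0.2411]
tool_rot: [-90.0, -0.1, 11.5]
force: [0.7, 0.2, -0.1]
grip_width: 0.001
```

```bash
python3 - <<'E'
from h import *
o=env.get_obs();print(o['time_s'],o['tool_pos'],o['tool_rot'],o['grip_width'])
im=env.read_camera('wrist');cv2.imwrite('pics/w1.png',im[...,::-1])
C=cal('wrist',o);p=(.5046,-.0042,.1933)
for nm,X in dict(piv=[0,-.055,.126],plt=[0,0,.115],tow=[0,.085,.084],pin=[0,.085,.09],tab=[0,.028,.153],tabb=[0,.028,.126],c1=[.05,.125,.012],c2=[-.05,.125,.012],c3=[.05,-.085,.012],c4=[-.05,-.085,.012]).items():
    print(nm,proj(C,b2w(p,X)).round(0))
for l in('keeper','keeper_tab','plunger_top','pin_tip'):
    print(l,[(round(a['p'],2),[round(float(v),1) for v in a['xy']],int(a['mask'].sum())) for a in env.outline_of('wrist',l)[:2]])
E
```

```text
3.5 [0.45559197 0.01988443 0.24105164] [-8.99928410e+01 -6.10564723e-02  1.15022103e+01] 0.0009749235001518734
piv [[321. 289.]]
plt [[323. 234.]]
tow [[323. 144.]]
pin [[324. 144.]]
tab [[330. 220.]]
tabb [[326. 210.]]
c1 [[358. 104.]]
c2 [[274. 103.]]
c3 [[346. 264.]]
c4 [[274. 263.]]
keeper [(0.9, [329.6, 231.1], 1168)]
keeper_tab [(0.72, [328.3, 227.0], 1051)]
plunger_top [(0.88, [312.3, 227.5], 395)]
pin_tip []
```

View pics/w1.png

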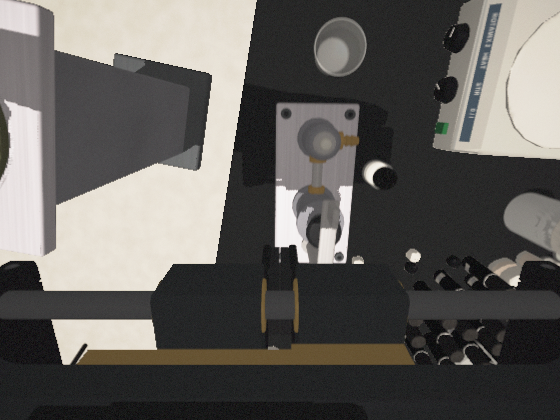

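```bash
python3 - <<'E'
from h import *
p=(.5055,-.0042,.1933)
P0=[.4556,.0199,.2411];yaw=11.5
pt=lambda th,d,z:b2w(p,[.083*np.sin(th)-d*np.cos(th),-.055+.083*np.cos(th)+d*np.sin(th),z])[0]
S=pt(0,.026,.137);A=np.array(P0)
a=[(*(A+(S-A)*i/4),yaw) for i in range(1,5)]
rows(P0,yaw,a)
ths=np.linspace(0,1.7,13)
b=[(*pt(0,.018,.137),yaw)]+[(*pt(t,.013,.137),yaw) for t in ths[:]]
rows(S,yaw,b)
E
```

```text
[[[5,26,-1],[0,-0.0,0]],[[4,26,-2],[0,-0.0,0]],[[5,26,-1],[0,-0.0,0]],[[4,26,-1],[0,-0.0,0]]]
[0.4742 0.0186 0.1371] 11.5
[[[8,0,0],[0,-0.0,0]],[[5,0,0],[0,-0.0,0]],[[12,0,1],[0,-0.0,0]],[[12,0,-1],[0,-0.0,0]],[[11,0,-2],[0,-0.0,0]],[[12,0,-4],[0,-0.0,0]],[[10,0,-6],[0,-0.0,0]],[[10,0,-7],[0,-0.0,0]],[[8,0,-8],[0,-0.0,0]],[[7,0,-10],[0,-0.0,0]],[[6,0,-10],[0,-0.0,0]],[[5,0,-11],[0,-0.0,0]],[[2,0,-12],[0,-0.0,0]],[[1,0,-12],[0,-0.0,0]]]
[ 0.5978 -0.0403  0.137 ] 11.5
```

Call:
{"method": "carry_out", "body": {"targets": [[[5,26,-1],[0,0,0]],[[4,26,-2],[0,0,0]],[[5,26,-1],[0,0,0]],[[4,26,-1],[0,0,0]],[[0,0,0],[0,0,0]],[[8,0,0],[0,0,0]],[[5,0,0],[0,0,0]],[[12,0,1],[0,0,0]],[[0,0,0],[0,0,0]]]}}

```text
time_s: 4.65
tool_pos: [0.5014, 0.0184, 0.1381]
tool_rot: [-90.0, -0.2, 11.0]
force: [0.2, 0.4, -1.0]
grip_width: 0.0003
```

```bash
python3 - <<'E'
from h import *
for n,(a,b,c,d) in dict(scene=(140,300,200,400),top=(150,280,200,380),wrist=(0,420,0,560)).items():
    im=env.read_camera(n)[a:b,c:d,::-1];f=1 if n=='wrist' else 3.5
    cv2.imwrite(f'pics/{n}2.png',cv2.resize(im,None,fx=f,fy=f,interpolation=2))
E
```

```text
(no output)
```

View pics/scene2.png

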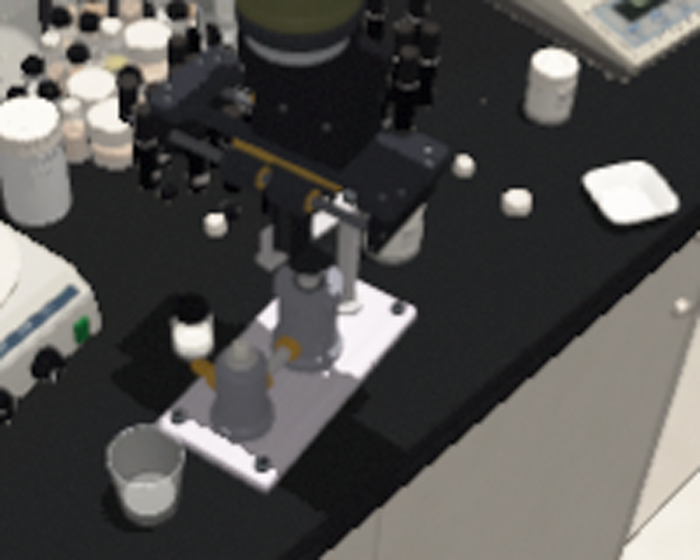

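View pics/wrist2.png

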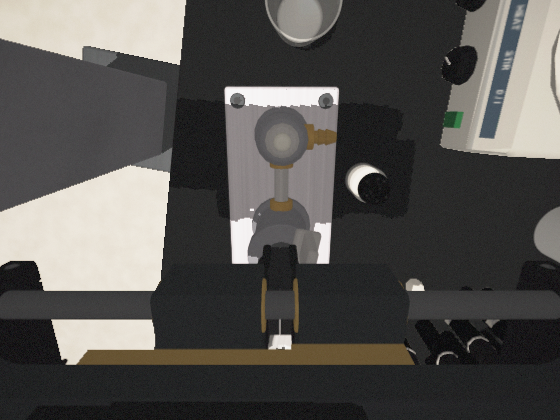

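The keeper's tab (grey, about (268,245) in the scene crop) has left the plunger and is ahead of the fingertip, so I continue the sweep.

Call:
{"method": "carry_out", "body": {"targets": [[[12,0,-1],[0,0,0]],[[11,0,-2],[0,0,0]],[[12,0,-4],[0,0,0]],[[10,0,-6],[0,0,0]],[[10,0,-7],[0,0,0]],[[8,0,-8],[0,0,0]],[[7,0,-10],[0,0,0]],[[6,0,-10],[0,0,0]],[[5,0,-11],[0,0,0]],[[2,0,-12],[0,0,0]],[[1,0,-12],[0,0,0]],[[0,0,0],[0,0,0]]]}}

```text
time_s: 6.0
tool_pos: [0.5801, -0.0489, 0.135]
tool_rot: [-89.7, 2.4, 10.8]
force: [-48.5, -0.3, 31.4]
grip_width: 0.0005
```

```bash
python3 - <<'E'
from h import *
o=env.get_obs();print(o['time_s'],o['tool_pos'],o['tool_rot'],o['force'])
for n,(a,b,c,d) in dict(scene=(140,300,200,400),top=(150,280,200,380),wrist=(0,420,0,560)).items():
    im=env.read_camera(n)[a:b,c:d,::-1];f=1 if n=='wrist' else 3.5
    cv2.imwrite(f'pics/{n}3.png',cv2.resize(im,None,fx=f,fy=f,interpolation=2))
E
```

```text
6.0 [ 0.58007217 -0.04891582  0.13500295] [-89.69662412   2.35614119  10.78019806] [-48.45778893  -0.25910256  31.37896724]
```

View pics/scene3.png

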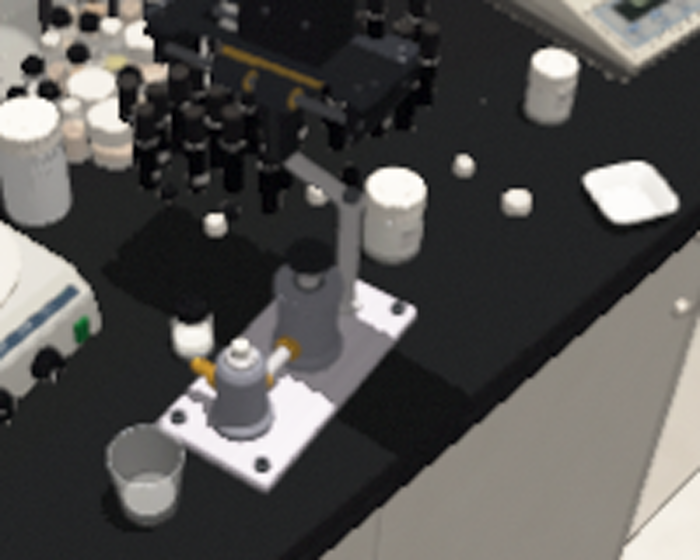

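View pics/wrist3.png

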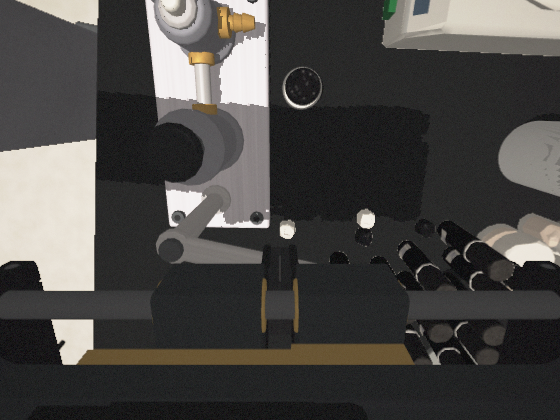

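Call:
{"method": "carry_out", "body": {"targets": [[[-10,0,5],[0,0,0]],[[-10,0,3],[0,0,0]]]}}

```text
time_s: 6.35
tool_pos: [0.5753, -0.0432, 0.1363]
tool_rot: [-90.0, 0.1, 11.0]
force: [1.0, 0.5, -0.0]
grip_width: 0.0006
```

```bash
python3 - <<'E'
from h import *
im=env.read_camera('scene');cv2.imwrite('pics/s4.png',cv2.resize(im[60:320,140:480,::-1],None,fx=2.2,fy=2.2,interpolation=2))
im=env.read_camera('top');cv2.imwrite('pics/t4.png',cv2.resize(im[60:320,140:480,::-1],None,fx=2.2,fy=2.2,interpolation=2))
E
```

```text
(no output)
```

View pics/s4.png

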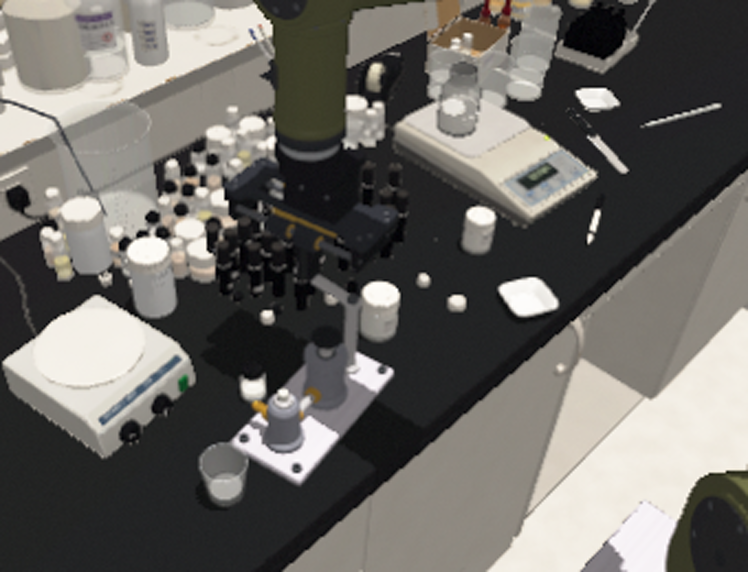

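View pics/t4.png

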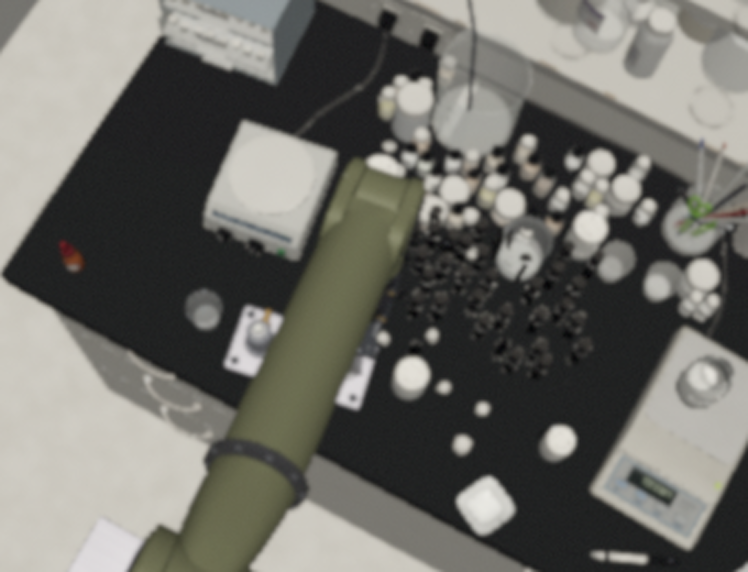

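Call:
{"method": "carry_out", "body": {"targets": [[[0,-20,0],[0,0,0]],[[0,-30,0],[0,0,0]],[[-20,-15,10],[0,0,0]],[[-22,0,15],[0,0,0]],[[-22,0,15],[0,0,0]],[[0,0,0],[0,0,0]]]}}

```text
time_s: 7.05
tool_pos: [0.5051, -0.0147, 0.2022]
tool_rot: [-90.1, -0.1, 11.1]
force: [0.6, -0.7, 0.3]
grip_width: -0.0
```

```bash
python3 - <<'E'
from h import *
o=env.get_obs();print(o['time_s'],o['tool_pos'],o['tool_rot'],o['force'])
for n in('wrist','scene'):
    im=env.read_camera(n)[:,:,::-1]
    cv2.imwrite(f'pics/{n}5.png',im if n=='wrist' else cv2.resize(im[140:300,200:400],None,fx=3.5,fy=3.5,interpolation=2))
    r=env.outline_of(n,'keeper');print([(a['p'],a['xy']) for a in r])
C=cal('wrist',o);p=(.5055,-.0042,.1933);S=cal('scene')
for nm,X in dict(piv=[0,-.055,.126],plt=[0,0,.115],tow=[0,.085,.084],c1=[.05,.125,.012],c2=[-.05,.125,.012],c3=[.05,-.085,.012],c4=[-.05,-.085,.012]).items():
    print(nm,proj(C,b2w(p,X)).round(0))
for th in(1.4,1.6,1.8): 
    X=b2w(p,[.083*np.sin(th),-.055+.083*np.cos(th),.153]);print(th,proj(C,X).round(),((proj(S,X)-[200,140])*3.5).round())
E
```

```text
7.05 [ 0.50505315 -0.0146689   0.20223345] [-9.00801520e+01 -5.85502519e-02  1.11136233e+01] [ 0.61939095 -0.73239557  0.30401509]
[(0.4, [302.4, 262.0])]
[(0.59, [288.0, 187.0]), (0.59, [255.0, 234.5])]
piv [[282. 268.]]
plt [[282. 203.]]
tow [[282.  95.]]
c1 [[330.  57.]]
c2 [[233.  57.]]
c3 [[322. 246.]]
c4 [[240. 246.]]
1.4 [[391. 269.]] [[251. 139.]]
1.6 [[390. 288.]] [[262. 127.]]
1.8 [[385. 307.]] [[277. 116.]]
```

View pics/scene5.png

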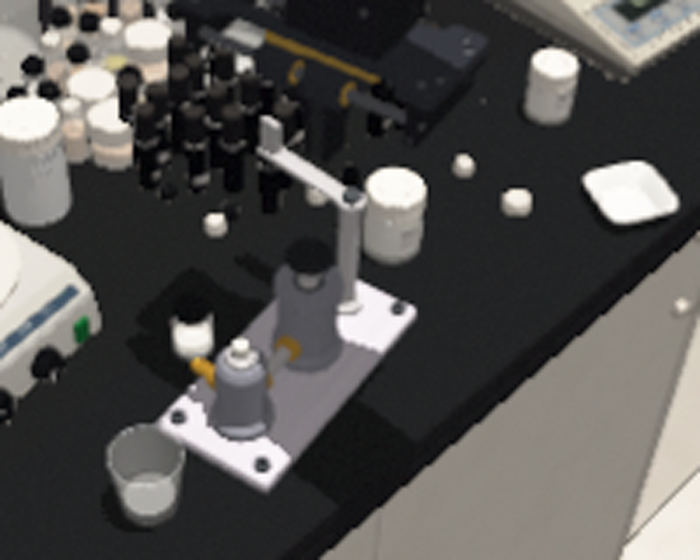

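View pics/wrist5.png

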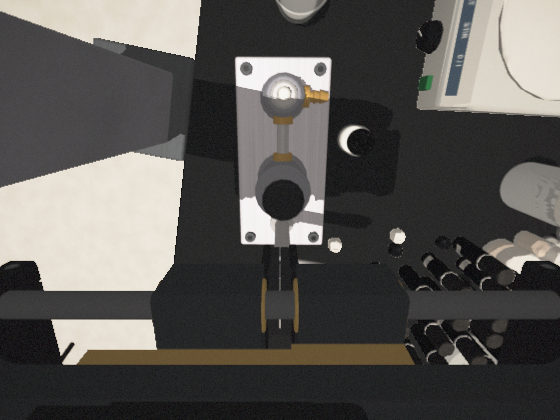

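Call:
{"method": "carry_out", "body": {"targets": [[[3,10,10],[0,0,0]],[[0,30,0],[0,0,0]],[[0,30,0],[0,0,0]],[[0,10,0],[0,0,0]],[[0,0,0],[0,0,0]]]}}

```text
time_s: 7.75
tool_pos: [0.5058, -0.0053, 0.1197]
tool_rot: [-89.9, 0.2, 11.0]
force: [1.0, -0.8, 0.3]
grip_width: 0.0009
```

```bash
python3 - <<'E'
from h import *
o=env.get_obs();print(o['time_s'],o['tool_pos'],o['tool_rot'],o['force'])
im=env.read_camera('wrist')[:,:,::-1];cv2.imwrite('pics/wrist6.png',im)
im=env.read_camera('scene')[:,:,::-1];cv2.imwrite('pics/scene6.png',cv2.resize(im[140:300,200:400],None,fx=3.5,fy=3.5,interpolation=2))
E
```

```text
7.75 [ 0.50582192 -0.00525784  0.11967233] [-89.85979155   0.19055253  11.01645916] [ 1.01333338 -0.77528706  0.25266892]
```

View pics/scene6.png

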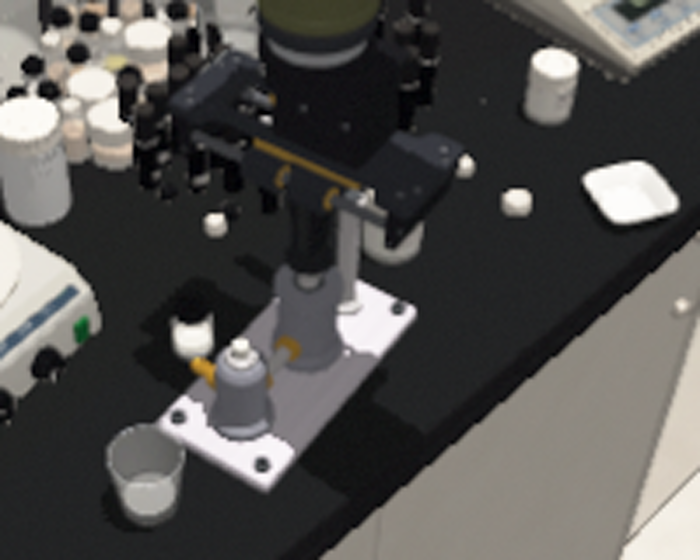

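View pics/wrist6.png

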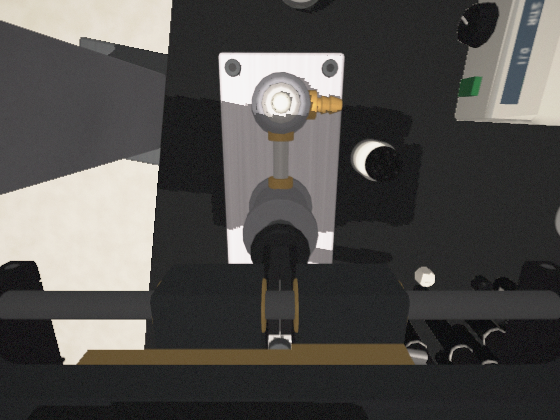

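Call:
{"method": "carry_out", "body": {"targets": [[[0,8,0],[0,0,0]],[[0,9,0],[0,0,0]],[[0,9,0],[0,0,0]],[[0,4,0],[0,0,0]],[[0,0,0],[0,0,0]]]}}

```text
time_s: 8.35
tool_pos: [0.5089, -0.0059, 0.0952]
tool_rot: [-90.1, -0.2, 11.0]
force: [-5.8, -0.3, 25.0]
grip_width: 0.0006
```

Call:
{"method": "carry_out", "body": {"targets": [[[0,-10,0],[0,0,0]],[[0,-10,0],[0,0,0]],[[0,-10,0],[0,0,0]],[[0,0,0],[0,0,0]],[[0,0,0],[0,0,0]]]}}

```text
time_s: 8.85
tool_pos: [0.5062, -0.0062, 0.121]
tool_rot: [-90.0, 0.1, 11.0]
force: [0.2, -0.0, -0.2]
grip_width: 0.0003
```

```bash
python3 - <<'E'
from h import *
o=env.get_obs();print(o['time_s'],o['tool_pos'],o['tool_rot'],o['force'])
im=env.read_camera('scene')[:,:,::-1];cv2.imwrite('pics/scene7.png',cv2.resize(im[140:300,200:400],None,fx=3.5,fy=3.5,interpolation=2))
C=cal('scene')
for z in(0,.01,.02,.031): print(z,((proj(C,b2w((.5055,-.0042,.1933),[0,.085,.086+z]))-[200,140])*3.5).round())
E
```

```text
8.85 [ 0.50622117 -0.00616089  0.12099034] [-9.00048463e+01  7.00170805e-02  1.09654585e+01] [ 0.19644202 -0.04546865 -0.17042552]
0 [[243. 351.]]
0.01 [[243. 341.]]
0.02 [[243. 332.]]
0.031 [[243. 321.]]
```

View pics/scene7.png

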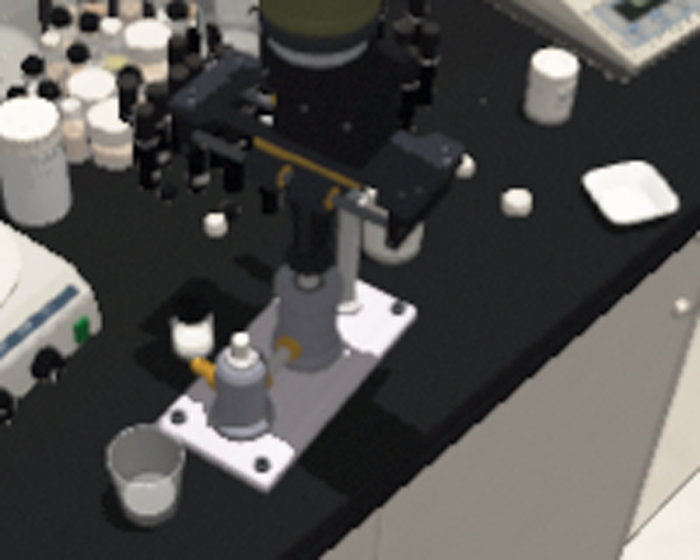

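The white pin tip rose from about (240,348) to (240,339): the stroke counted. Repeating.

Call:
{"method": "carry_out", "body": {"targets": [[[0,9,0],[0,0,0]],[[0,9,0],[0,0,0]],[[0,9,0],[0,0,0]],[[0,5,0],[0,0,0]],[[0,0,0],[0,0,0]],[[0,-10,0],[0,0,0]],[[0,-10,0],[0,0,0]],[[0,-12,0],[0,0,0]],[[0,0,0],[0,0,0]],[[0,0,0],[0,0,0]]]}}

```text
time_s: 9.9
tool_pos: [0.5063, -0.006, 0.1208]
tool_rot: [-90.0, 0.1, 11.0]
force: [-1.3, 0.2, -0.7]
grip_width: 0.0004
```

Call:
{"method": "carry_out", "body": {"targets": [[[0,9,0],[0,0,0]],[[0,9,0],[0,0,0]],[[0,9,0],[0,0,0]],[[0,5,0],[0,0,0]],[[0,0,0],[0,0,0]],[[0,-10,0],[0,0,0]],[[0,-10,0],[0,0,0]],[[0,-12,0],[0,0,0]],[[0,0,0],[0,0,0]],[[0,0,0],[0,0,0]]]}}

```text
time_s: 10.9
tool_pos: [0.5062, -0.006, 0.1207]
tool_rot: [-90.0, 0.1, 11.0]
force: [-0.7, -0.3, 0.7]
grip_width: 0.0007
```

```bash
python3 - <<'E'
from h import *
o=env.get_obs();print(o['time_s'],o['tool_pos'],o['tool_rot'],o['force'])
im=env.read_camera('scene')[:,:,::-1];cv2.imwrite('pics/scene8.png',cv2.resize(im[140:300,200:400],None,fx=3.5,fy=3.5,interpolation=2))
E
```

```text
10.9 [ 0.50624234 -0.00598632  0.12068358] [-8.99804235e+01  7.47303597e-02  1.09740438e+01] [-0.70203856 -0.29901248  0.73802899]
```

View pics/scene8.png

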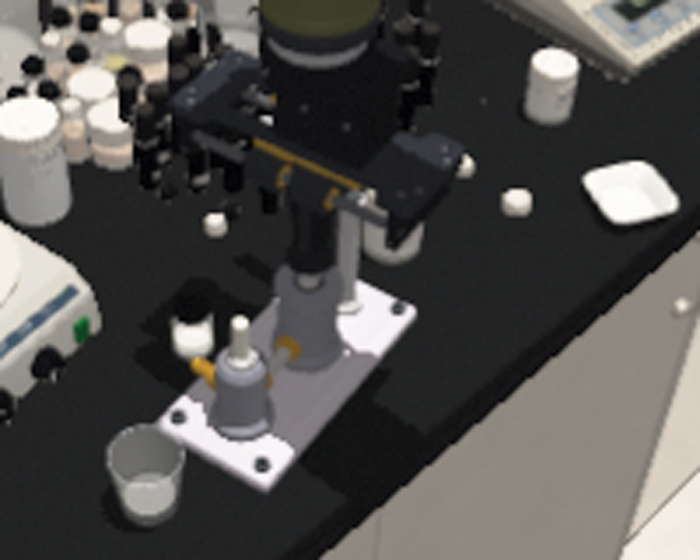

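The pin tip is now at about (240,320), near the prediction of 321 for fully out. I'll do two more strokes to confirm it rises no further, slower to make sure they are full.

Call:
{"method": "carry_out", "body": {"targets": [[[0,9,0],[0,0,0]],[[0,9,0],[0,0,0]],[[0,9,0],[0,0,0]],[[0,5,0],[0,0,0]],[[0,0,0],[0,0,0]],[[0,0,0],[0,0,0]],[[0,-10,0],[0,0,0]],[[0,-10,0],[0,0,0]],[[0,-12,0],[0,0,0]],[[0,0,0],[0,0,0]],[[0,0,0],[0,0,0]]]}}

```text
time_s: 12.05
tool_pos: [0.5063, -0.006, 0.1207]
tool_rot: [-90.0, 0.1, 11.0]
force: [0.2, 0.4, 0.5]
grip_width: 0.0004
```

Call:
{"method": "carry_out", "body": {"targets": [[[0,9,0],[0,0,0]],[[0,9,0],[0,0,0]],[[0,9,0],[0,0,0]],[[0,5,0],[0,0,0]],[[0,0,0],[0,0,0]],[[0,0,0],[0,0,0]]]}}

```text
time_s: 12.65
tool_pos: [0.5073, -0.006, 0.095]
tool_rot: [-90.2, 0.1, 11.0]
force: [-17.7, -0.5, 49.1]
grip_width: 0.0007
```

Call:
{"method": "carry_out", "body": {"targets": [[[0,-10,0],[0,0,0]],[[0,-10,0],[0,0,0]],[[0,-20,0],[0,0,0]],[[0,-30,0],[0,0,0]],[[0,-30,0],[0,0,0]],[[0,-30,0],[0,0,0]],[[0,0,-35],[0,0,0]],[[0,0,-35],[0,0,0]],[[0,0,-35],[0,0,0]],[[0,0,-35],[0,0,0]],[[0,0,0],[0,0,0]]]}}

```text
time_s: 13.75
tool_pos: [0.5324, -0.1499, 0.217]
tool_rot: [-90.0, 0.2, 10.5]
force: [-0.8, 0.2, -0.3]
grip_width: 0.0006
```

```bash
python3 - <<'E'
from h import *
o=env.get_obs();print(o['time_s'],o['tool_pos'],o['tool_rot'],o['force'])
im=env.read_camera('scene')[:,:,::-1];cv2.imwrite('pics/scene9.png',cv2.resize(im[140:300,200:400],None,fx=3.5,fy=3.5,interpolation=2))
im=env.read_camera('wrist')[:,:,::-1];cv2.imwrite('pics/wrist9.png',im)
im=env.read_camera('top')[:,:,::-1];cv2.imwrite('pics/top9.png',cv2.resize(im[140:290,180:380],None,fx=4,fy=4,interpolation=2))
E
```

```text
13.75 [ 0.53243212 -0.14991267  0.21702124] [-90.00425101   0.19110422  10.49023465] [-0.78133301  0.19149328 -0.29313824]
```

View pics/scene9.png

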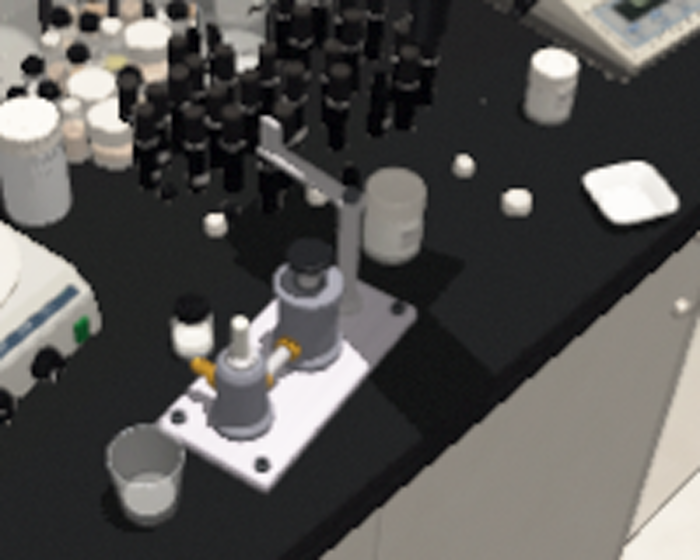

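View pics/wrist9.png

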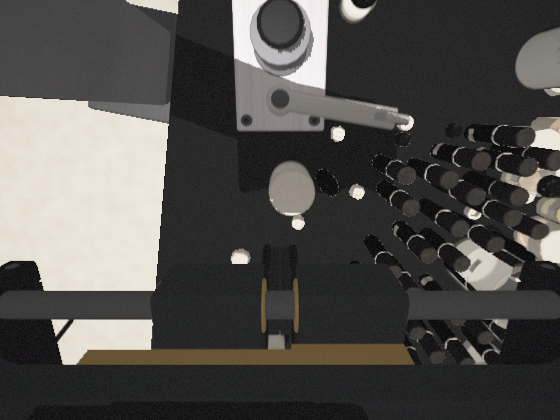

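View pics/top9.png

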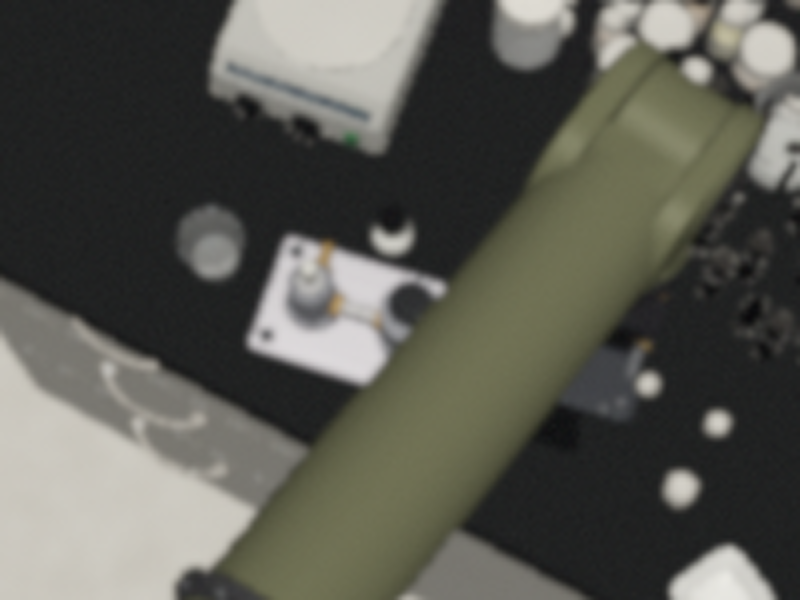

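```bash
python3 -c "
from cell import env
print(env.sign_off())"
```

```text
the job is handed in; nothing more can be done
None
```

I swung the keeper aside with the shut fingertips, pumped five strokes, lifted clear and handed the job in at about 14 s of the 48 s allowed.

**Last checks**
- **Keeper:** it stands at about 1.65 rad (roughly 95 degrees), read from the scene picture.
- **Strokes:** the two presses where I read the bottom reached z = 0.095 m, the plunger's lower stop. I did not read the bottom on the other three.
- **Pin:** its tip reached the fully-out mark predicted from the camera calibration after three strokes. Two more strokes did not move it, so I take it as fully out.
- **Plunger:** it is back up.
- **Surroundings:** the shot glass, vial, gel jar and weighing boat look unmoved in the pictures. I did not recheck the amber dropper bottle after the start.

**What did not go cleanly**
- **Keeper sweep:** at the end of it the tool read about 58 N (48 N sideways, 31 N upward). I believe the fingertip was wedged against the inner side of the keeper's thumb tab, but I did not confirm that. I backed off at once and the force dropped to zero.
- **Last press:** the tool pushed with about 52 N against the lower stop, through the fingertips. The first press read about 26 N.

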